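Close the heavy lid of the stock case

ROBOT

A 6-joint arm with a two-finger parallel gripper is mounted at the origin on the work surface. World frame = base frame: x ahead of the robot, y to its left, z up, the work surface at z = 0. Lengths are in mm, angles in rad, forces in N, time in s.
With the tool pointing down it reaches from about 325 to 900 mm from the base axis. Payload 6.1 kg.
Tool frame: the origin (TCP) lies on the centre line of the jaws, within the pads' length; the fingertips stand 25 mm ahead of it and the grasp point (between the pads) lies 6 mm ahead of it; z points along the fingers, y is the direction in which the jaws open and shut (so a half turn about z gives the same grasp; the last joint's range is limited). The gripper opens to 85 mm and grips with 20 to 120 N. Pads are 22 mm wide; open, the fingers measure 114 mm over their backs; the gripper's body (76 mm by 85 mm) begins 54 mm behind the grasp point. The pads swing forward as they close: fully open they stand 13 mm farther back than shut.
Start: joints at [-1.232, 0.22, 1.526, -0, 1.395, -0.126], TCP at [280.145, -558.69, 256.3] pointing down, gripper open.
Joint ranges: [-2.98, 2.98], [-0.91, 2.08], [0.09, 2.57], [-1.24, 4.39], [0.2, 2.65], [-2.68, 2.68]. Speed limits (rad/s): [2.57, 2.57, 3.01, 3.14, 3.14, 3.14].

INTERFACE

Orientations are given as a unit quaternion [x, y, z, w].
In Python, from plant import env gives the robot as it stands. The module is installed in compiled form; this text tells all that it offers.
- The arm moves only by the tool carry_out, never from a script. Its argument "targets" is a list that holds one entry, the list of rows, each a list of 7 numbers: the shift along the tool's x, y, z in cm, then the turn, a rotation vector about the tool's x, y, z in rad, then the closure in counts, from 0 (fully open) to 255 (shut). In form: [[[tx, ty, tz, rx, ry, rz, jaw], ...]]. A call has 1 to 12 rows; each row is the pose to reach, as a shift and turn from the pose commanded when the call began, along the tool's axes at that moment; what a row does not reach only later rows make up. A row lasts 1/10 s, in which the tool goes at most 50 mm and 8.59 degrees, less where a joint would pass 70% of its speed; a pose out of reach is approached as far as the arm can. A call with a gripper value outside its range is refused whole. The fingers move at their own pace and stop on an object; the grip force is fixed at half the most. Time passes only in rows, so rows that repeat a pose let the fingers close. It gives the time, the measured TCP pose, the force and the opening at its end, in the units of the state.
- env.observe(): the state, without advancing time (a new reading comes with each control period).
- env.camera(name): name is "scene" or "top" or "wrist"; returns the picture (420x560x3 uint8, blue, green, red); there is no depth.
- env.calibration(name): a dict with "fx", "fy", "cx", "cy" (pixels), "cam_to_world" (4x4, takes a point from camera to world coordinates). Camera axes: x right, y down, z forward; pixel columns grow to the right and rows downward; lengths in mm; the calibration is good to about 2 mm. A picture is of the moment at which its call begins: read the wrist's pose just before it. calibration takes no time and is no camera call; for the wrist camera it gives the pose at the moment of the call.
- env.job_done(): hands the job in, once; it reports no verdict.
The state is a dict: "time_s": time; "joint_pos": joint angles; "qvel": joint speeds; "effort": joint torques, N m; "position": TCP position; "tcp_rot": TCP orientation; "contact_force": force on the tool from outside, world axes, zero at the start; "wrist_torque": the same for the moment, N m; "opening": opening from 0.0 (shut) to 1.0 (fully open).
Only numpy, scipy, OpenCV 4.12 (cv2) and the standard library are available. Lean on these libraries where they do the work, as an engineer would, in place of code of your own. Each camera call takes 0.05 s, during which the arm holds its last target.

TASK

Close up the steel stock case on the packing bench: bring its heavy standing lid forward and lower it under control all the way down, never letting it drop or slam, then press it gently until its spring catch clicks and the lid lies fully home. Do not lean hard on the case, and leave the carton, the tape roll and the jar where they stand.

Things in the scene. Friction and masses are not known exactly. Their poses are not given: they have to be found in the camera images.
- case: Grey steel stock case fixed to the bench, 140 mm deep (x) by 260 wide (y), open on top. Origin: centre of its underside; x points from its front (robot side) to its hinged back, z up; yaw up to 0.35 rad. A clamped rim frame telescopes over it: the rim stands 90 to 108 mm above the bench, a different height each time that is not reported (feel for it).
- lid (a joint): Lid angle: 0 shut flat on the rim, pi/2 upright, 1.85 back stop. Steel plate 8 mm thick, 264 wide, 170 from hinge to free edge, 0.65 to 0.95 kg. The hinge line is along the case's y, at rim height (the plate's inner face), 70 mm behind the case's origin. The stiff hinge (0.17 Nm) holds the lid if steeper than about 1.37 rad; below, it falls. Shut, its front lip overhangs by 30 mm.
- nose (a joint): Travel in m of the sprung nose of the lid's catch, inside the middle of the front rim: 0 free, about 0.003 when the lid is shut. The lowered lid rests ajar on it, at 0.04 to 0.09 rad. Pressing down with roughly 5 to 15 N in the middle near the lip moves it past: the force climbs, falls off, then climbs again when the lid is home, and the catch then holds it.
- carton: Bystander: open cardboard carton 120 x 90 x 70 mm, beside the case on its +y side. Origin: centre of its underside.
- tape: Bystander: roll of packing tape lying flat, 96 mm across, 45 mm high, on the case's -y side. Origin: centre of its underside.
- tin: Bystander: white jar with a steel cap, 64 mm across, 80 mm high, next to the tape roll on the case's -y side. Origin: centre of its underside.

How it is judged:
By the outcome, as a careful person would: the job done as asked, in the order asked, and still so for the second after the job is handed in, with the robot touching nothing.
It also fails if it takes over 72 s, if anything falls off the work surface, if the arm or the gripper's body presses on something with over 40 N, if the wrist force passes 120 N, or if a joint passes its speed limit or range.

## Working session

There is one attempt and no reset: what is moved stays moved. The work goes in short steps, Python scripts to look and compute and a tool call to move; the robot and the scene stay as the last step left them, time stands still between calls to the robot, and variables do not carry over. Pictures are saved under pics/ and viewed, and the job is handed in when it is done.

Besides the shell and the picture viewer there is one more tool, called as name([rows], argument=value, ...), one row to a line, values as JSON. carry_out: Moves the arm, as the interface text tells. Its arguments: {"type":"object","properties":{"targets":{"type":"array","items":{"type":"array","items":{"type":"array","items":{"type":"number"}}}}},"required":["targets"]}

```bash
mkdir -p pics; ls
python3 - <<'E'
from plant import env
import cv2
s=env.observe(); print(s)
for n in("scene","top"):
    cv2.imwrite(f"pics/{n}0.png",env.camera(n)); c=env.calibration(n); print(n,c)
E
```

```text
pics
{'time_s': 0.0, 'joint_pos': array([-1.23206735e+00,  2.21221775e-01,  1.52762442e+00, -2.76353713e-06,
        1.39469928e+00, -1.26136118e-01]), 'qvel': array([ 0.00098256, -0.00029318, -0.00173157,  0.0004208 , -0.00038725,
       -0.00064078]), 'effort': array([ 2.68993739e-03, -4.96898174e+01, -3.89394987e+01, -9.56886743e-05,
        1.09804678e-02, -3.95250041e-06]), 'position': array([ 279.97629776, -558.1542126 ,  255.1948471 ]), 'tcp_rot': array([ 9.73108428e-01,  2.30345465e-01, -1.04946296e-04, -9.70757051e-04]), 'contact_force': array([ 0.74316217, -0.3851445 ,  0.74238295]), 'wrist_torque': array([0.02013757, 0.00573478, 0.02211987]), 'opening': 0.9998203720779381}
scene {'fx': 496.37982337809393, 'fy': 496.37982337809393, 'cx': 278.6841137629843, 'cy': 205.41402774581113, 'cam_to_world': array([[ 8.09438373e-01,  4.21041226e-01, -4.09308937e-01,
         1.08909344e+03],
       [ 5.86950424e-01, -5.59620462e-01,  5.85076182e-01,
        -7.00465668e+02],
       [ 1.72835359e-02, -7.13827167e-01, -7.00108603e-01,
         9.45661326e+02],
       [ 0.00000000e+00,  0.00000000e+00,  0.00000000e+00,
         1.00000000e+00]])}
top {'fx': 443.3343585728285, 'fy': 443.3343585728285, 'cx': 272.8912017018798, 'cy': 205.74073759998262, 'cam_to_world': array([[ 2.28217259e-02, -9.84083269e-01,  1.76236454e-01,
         4.15317747e+02],
       [-9.99517070e-01, -2.61781250e-02, -1.67431322e-02,
         4.62445720e+01],
       [ 2.10901762e-02, -1.75769237e-01, -9.84205456e-01,
         1.01427391e+03],
       [ 0.00000000e+00,  0.00000000e+00,  0.00000000e+00,
         1.00000000e+00]])}
```

View pics/scene0.png

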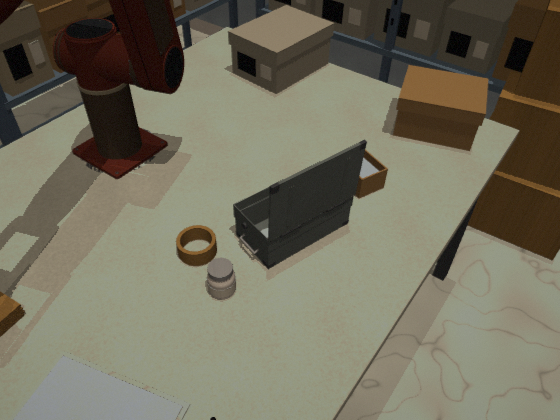

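View pics/top0.png

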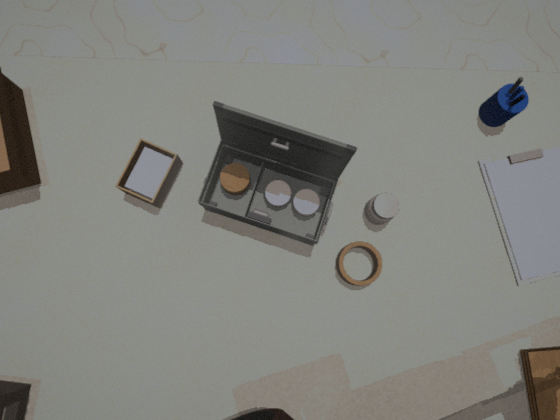

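Run:
```python
import cv2
a=cv2.imread("pics/top0.png")[85:295,190:420]; cv2.imwrite("pics/top0z.png",cv2.resize(a,(690,600),interpolation=cv2.INTER_CUBIC)*1)
b=cv2.imread("pics/scene0.png")[125:305,165:395]; cv2.imwrite("pics/scene0z.png",cv2.convertScaleAbs(cv2.resize(b,(766,600),interpolation=cv2.INTER_CUBIC),alpha=1.8))
```

```text
(no output)
```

View pics/top0z.png

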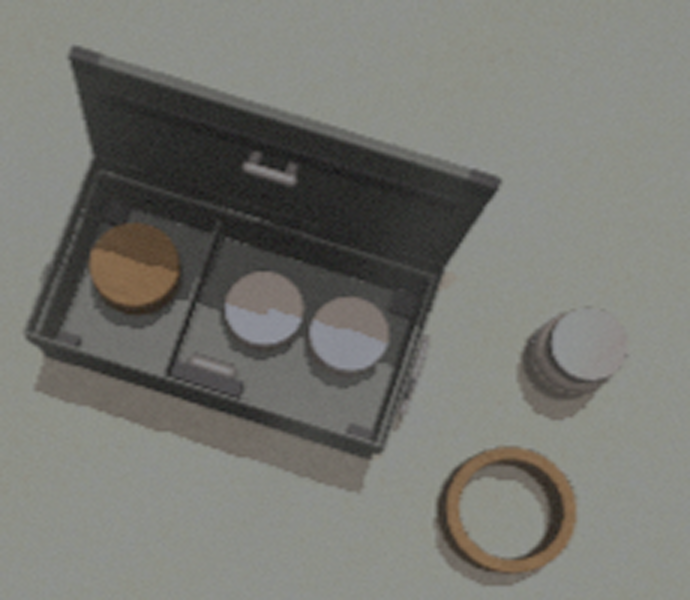

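View pics/scene0z.png

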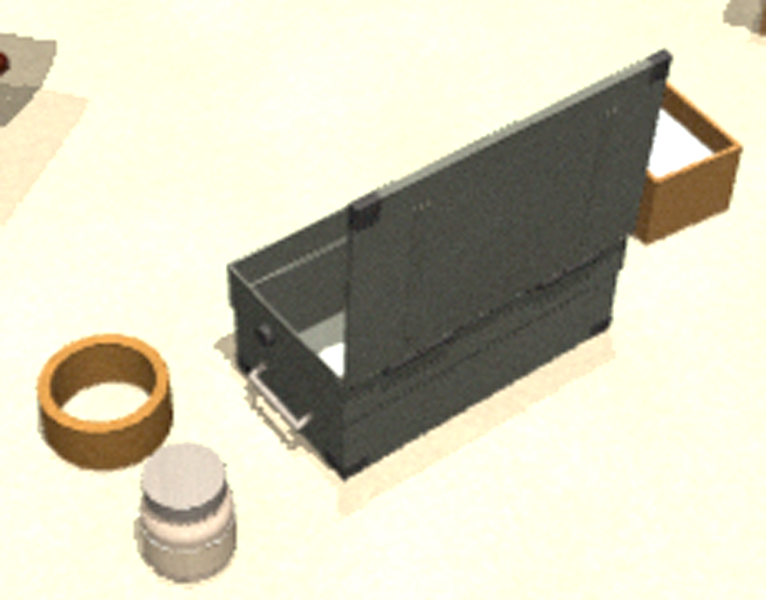

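```bash
cat > fit.py <<'E'
import numpy as np
from scipy.optimize import least_squares
from plant import env
cal={n:env.calibration(n) for n in("top","scene")}
def proj(n,P):
    c=cal[n];M=np.linalg.inv(c["cam_to_world"]);q=(M@np.r_[P,1])[:3]
    return np.array([c["fx"]*q[0]/q[2]+c["cx"],c["fy"]*q[1]/q[2]+c["cy"]])
T=lambda u,v:(190+(u+.5)/3-.5,85+(v+.5)/2.857-.5)
S=lambda u,v:(165+(u+.5)/3.3304-.5,125+(v+.5)/3.3333-.5)
# kind, args
pts=[("top","rim",-70,130,T(28,338)),("top","rim",-70,-130,T(380,450)),
("top","rim",70,130,T(97,168)),("top","rim",70,-130,T(440,270)),
("top","lid",170,132,-8,T(72,48)),("top","lid",170,-132,0,T(496,185)),
("scene","lid",170,-132,-8,S(350,212)),("scene","lid",170,132,-8,S(668,66)),
("scene","rim",-70,-130,S(230,265)),
("scene","base",70,-130,S(345,475)),("scene","base",70,130,S(610,330))]
def wp(p,k):
    x,y,yaw,h,a=p; c,s=np.cos(yaw),np.sin(yaw)
    if k[1]=="rim": L=(k[2],k[3],h)
    elif k[1]=="base": L=(k[2],k[3],0)
    else:
        r,yy,n=k[2:5] # n: along inner-face normal(inward); outer face n=-8
        # shut: dir -x, inward normal -z ; upright: dir +z, normal -x
        d=np.array([-np.cos(a),np.sin(a)]); nn=np.array([-np.sin(a),-np.cos(a)])
        v=d*r+nn*n; L=(70+v[0],yy,h+v[1])
    return np.array([x+c*L[0]-s*L[1],y+s*L[0]+c*L[1],L[2]])
def res(p): return np.concatenate([proj(k[0],wp(p,k))-k[-1] for k in pts])
if __name__=="__main__":
    r=least_squares(res,[550,0,-.2,100,1.6],x_scale=[10,10,.1,10,.1],loss="soft_l1")
    print(r.x); print(res(r.x).reshape(-1,2).round(1))
    print(np.sqrt(np.diag(np.linalg.inv(r.jac.T@r.jac)))*1.0)
    # jar/tape
    for nm,u,z in(("tin",T(589,345),80),("tape",T(510,508),45)):
        c=cal["top"];d=c["cam_to_world"][:3,:3]@[(u[0]-c["cx"])/c["fx"],(u[1]-c["cy"])/c["fy"],1];o=c["cam_to_world"][:3,3]
        print(nm,o+d*(z-o[2])/d[2])
    print("lid top mid",wp(r.x,(0,"lid",170,0,0)))
E
python3 fit.py
```

```text
[ 6.10430168e+02  4.22119917e+01 -2.99359666e-01  1.01975077e+02
  1.62929273e+00]
[[-1.  -0.7]
 [ 0.3 -0.3]
 [-1.4 -2.1]
 [ 0.1  0.2]
 [ 0.2 -0.1]
 [-0.1  2.3]
 [ 1.   1.4]
 [ 0.6 -1.6]
 [-1.3  0.7]
 [-1.9  0.9]
 [-1.6 -1.5]]
[1.38451941 0.9052952  0.00751569 2.51667253 0.01341069]
tin [ 589.76844682 -213.15380392   80.        ]
tape [ 468.24811163 -162.32273227   45.        ]
lid top mid [686.8136544   18.63739104 271.68430459]
```

```bash
cat > h.py <<'E'
import numpy as np, json
from scipy.spatial.transform import Rotation as R
from plant import env
# case frame
C=np.array([610.4,42.2]); YAW=-0.299
cx=np.array([np.cos(YAW),np.sin(YAW),0]); cy=np.array([-np.sin(YAW),np.cos(YAW),0]); Z=np.array([0,0,1.])
def W(l): return np.r_[C,0]+cx*l[0]+cy*l[1]+Z*l[2]
def toolR(t):  # tilt t: 0 = pointing down, +: pointing toward case +x; jaw y=case x
    z=-np.cos(t)*Z+np.sin(t)*cx; y=np.cos(t)*cx+np.sin(t)*Z; x=np.cross(y,z)
    return R.from_matrix(np.column_stack([x,y,z]))
def load(): 
    d=json.load(open("cmd.json")); return np.array(d[0]),R.from_quat(d[1])
def save(p,r): json.dump([list(p),list(r.as_quat())],open("cmd.json","w"))
def rel(p,r):
    p0,r0=load(); return np.r_[r0.inv().apply(np.array(p)-p0)/10,(r0.inv()*r).as_rotvec()].round(3)
def applied(row):
    p0,r0=load(); p=p0+r0.apply(np.array(row[:3])*10); r=r0*R.from_rotvec(row[3:6]); save(p,r)
def st():
    s=env.observe(); p0,r0=load(); r=R.from_quat(s["tcp_rot"])
    l=s["position"]-np.r_[C,0]
    print("t",round(s["time_s"],2),"pos",s["position"].round(1),"cmd",p0.round(1),"case",np.array([l@cx,l@cy,l[2]]).round(1),"rotdiff",(r0.inv()*r).as_rotvec().round(3),"F",s["contact_force"].round(2),"M",s["wrist_torque"].round(2),"q",s["joint_pos"].round(3),"op",round(s["opening"],3))
E
python3 - <<'E'
from h import *
save([280.145,-558.69,256.3],R.from_euler('x',np.pi))
s=env.observe(); save([280.145,-558.69,256.3],R.from_quat(s["tcp_rot"]))
a=W([78+3,0,366]);print(a,rel(a,toolR(0)), toolR(0).as_quat())
E
```

```text
[687.80615406  18.34025747 366.        ] [ 6.2310e+01 -3.3326e+01 -1.0895e+01 -2.0000e-03 -1.0000e-03 -8.0700e-01] [0.8045386  0.59390036 0.         0.        ]
```

carry_out([
  [[0,0,-11,0,0,0,60],[0,0,-11,0,0,0,60],[20,-11,-11,0,0,-0.3,60],[40,-22,-11,0,0,-0.5,60],[62,-33.2,-11,0,0,-0.807,60],[62,-33.2,-11,0,0,-0.807,60],[62,-33.2,-11,0,0,-0.807,60],[62,-33.2,-11,0,0,-0.807,60],[62,-33.2,-11,0,0,-0.807,60],[62,-33.2,-11,0,0,-0.807,60],[62,-33.2,-11,0,0,-0.807,60],[62,-33.2,-11,0,0,-0.807,60]],
])

```text
time_s: 1.3
position: [568.7, -148.0, 363.6]
tcp_rot: [0.805, 0.594, -0.0, -0.0]
contact_force: [1.3, -0.4, 1.0]
opening: 0.765
```

carry_out([
  [[0,0,0,0,0,0,60],[0,0,0,0,0,0,60]],
])

```text
time_s: 1.5
position: [568.2, -148.7, 363.2]
tcp_rot: [0.804, 0.595, -0.001, -0.0]
contact_force: [0.5, 0.7, -0.5]
opening: 0.764
```

Run:
```python
from h import *
s=env.observe(); save(s["position"]+[0.,0,1.0],toolR(0)); st()
a=W([81,0,366]);print(a,rel(a,toolR(0)))
```

```text
t 1.5 pos [ 568.2 -148.7  363.2] cmd [ 568.2 -148.7  364.2] case [  15.9 -194.9  363.2] rotdiff [ 0.001 -0.    -0.003] F [ 0.51  0.69 -0.49] M [-0.    0.03 -0.02] q [-0.39   0.084  1.481 -0.     1.578 -0.094] op 0.764
[687.80615406  18.34025747 366.        ] [19.49   6.506 -0.176  0.     0.     0.   ]
```

carry_out([
  [[4.9,1.6,0,0,0,0,100],[9.8,3.2,0,0,0,0,100],[14.7,4.8,0,0,0,0,100],[19.5,6.5,0,0,0,0,100],[19.5,6.5,0,0,0,0,100],[19.5,6.5,0,0,0,0,100],[19.5,6.5,0,0,0,0,100]],
])

```text
time_s: 2.2
position: [687.0, 15.2, 363.7]
tcp_rot: [0.805, 0.593, -0.001, 0.0]
contact_force: [-0.6, 0.1, 0.4]
opening: 0.606
```

Run:
```python
from h import *
import cv2
applied([19.5,6.5,0,0,0,0]); st()
c=env.calibration("wrist"); cv2.imwrite("pics/wr1.png",env.camera("wrist")); print(c)
cv2.imwrite("pics/sc1.png",env.camera("scene"))
import numpy as np
np.save("c1.npy",c["cam_to_world"])
```

```text
t 2.2 pos [687.   15.2 363.7] cmd [687.8  18.5 364.2] case [ 81.2  -3.3 363.7] rotdiff [ 0.001 -0.001  0.002] F [-0.65  0.15  0.38] M [-0.04 -0.03  0.  ] q [-9.200e-02  3.300e-01  1.196e+00 -1.000e-03  1.616e+00  2.090e-01] op 0.606
{'fx': 293.3322208472998, 'fy': 293.3322208472998, 'cx': 271.29375616116533, 'cy': 207.64076265172022, 'cam_to_world': array([[ 9.55303729e-01, -2.79287015e-01, -9.69203255e-02,
         7.10910261e+02],
       [-2.95625188e-01, -9.03312363e-01, -3.10857721e-01,
         9.57937320e+01],
       [-7.30803389e-04,  3.25615629e-01, -9.45501945e-01,
         4.80272475e+02],
       [ 0.00000000e+00,  0.00000000e+00,  0.00000000e+00,
         1.00000000e+00]])}
```

View pics/wr1.png

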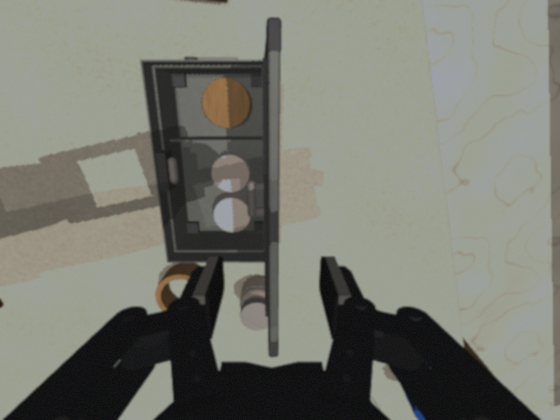

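View pics/sc1.png

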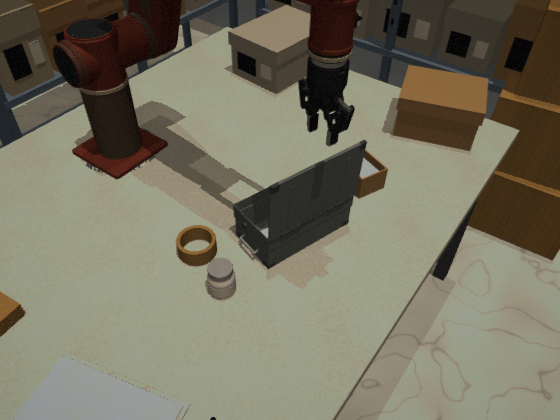

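Run:
```python
from h import *
import cv2, fit
a=cv2.imread("pics/wr1.png")[0:380,130:330]; cv2.imwrite("pics/wr1z.png",cv2.convertScaleAbs(cv2.resize(a,(316,600),interpolation=cv2.INTER_CUBIC),alpha=1.5))
M=np.load("c1.npy");c=dict(fx=293.33,fy=293.33,cx=271.29,cy=207.64,cam_to_world=M);fit.cal["w"]=c
p=[610.4,42.2,-.299,102,1.629]
for yy in(132,-132):
  for n in(0,-8): print(yy,n,fit.proj("w",fit.wp(p,("w","lid",170,yy,n))).round(1))
for xx in(-70,70):
  for yy in(130,-130): print("rim",xx,yy,fit.proj("w",fit.wp(p,("w","rim",xx,yy))).round(1))
```

```text
132 0 [270.8  18.7]
132 -8 [283.8  18.9]
-132 0 [271.3 354.4]
-132 -8 [280.1 354. ]
rim -70 130 [142.5  62.1]
rim -70 -130 [168.3 260.1]
rim 70 130 [262.7  62. ]
rim 70 -130 [264.6 260. ]
```

View pics/wr1z.png

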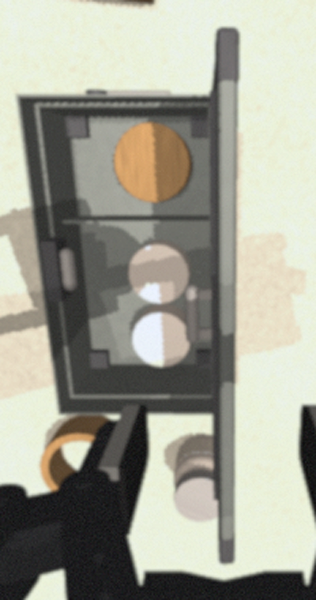

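carry_out([
  [[0,0.1,3,0,0,0,135],[0,0.1,6,0,0,0,135],[0,0.1,7.5,0,0,0,135],[0,0.1,8.6,0,0,0,135],[0,0.1,8.6,0,0,0,135],[0,0.1,8.6,0,0,0,135]],
])

```text
time_s: 2.9
position: [689.0, 16.6, 279.4]
tcp_rot: [0.805, 0.594, 0.001, 0.001]
contact_force: [-0.7, -0.2, 0.6]
opening: 0.477
```

Run:
```python
from h import *
import cv2
applied([0,.1,8.6,0,0,0]); st()
c=env.calibration("wrist"); cv2.imwrite("pics/wr2.png",env.camera("wrist"))
a=cv2.imread("pics/wr2.png"); cv2.imwrite("pics/wr2.png",cv2.convertScaleAbs(a,alpha=1.8))
```

```text
t 2.9 pos [689.   16.6 279.4] cmd [688.7  18.2 278.2] case [ 82.6  -1.4 279.4] rotdiff [-0.002  0.     0.   ] F [-0.72 -0.15  0.59] M [-0.02  0.04 -0.01] q [-0.09   0.359  1.314  0.     1.467  0.209] op 0.477
```

View pics/wr2.png

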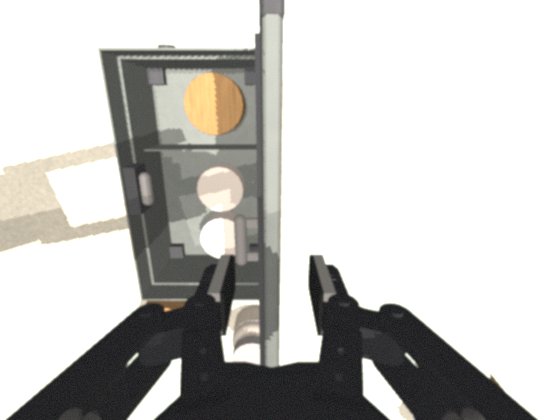

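carry_out([
  [[0,0,0,0,0,0,190],[0,0,0,0,0,0,207],[0,0,0,0,0,0,207],[0,0,0,0,0,0,207],[0,0,0,0,0,0,207]],
])

```text
time_s: 3.45
position: [688.5, 17.0, 278.0]
tcp_rot: [0.804, 0.594, 0.0, 0.0]
contact_force: [-0.2, -0.3, -0.4]
opening: 0.185
```

Run:
```python
from h import *
import cv2
st()
a=env.camera("wrist"); cv2.imwrite("pics/wr3.png",cv2.convertScaleAbs(a[200:,150:400],alpha=1.8))
H=np.array([70,102.])
p0,r0=load()
for a in np.arange(1.62,0.0,-.14):
    d=np.array([-np.cos(a),np.sin(a)]);no=np.array([np.sin(a),np.cos(a)]); v=H+d*175+no*8
    w=W([v[0],0,v[1]]); print(round(a,2),v.round(1),rel(w,toolR(np.pi/2-a)))
```

```text
t 3.45 pos [688.5  17.  278. ] cmd [688.7  18.2 278.2] case [ 82.1  -1.1 278. ] rotdiff [-0. -0. -0.] F [-0.16 -0.35 -0.4 ] M [ 0.04  0.03 -0.01] q [-0.09   0.36   1.315 -0.     1.466  0.209] op 0.185
1.62 [ 86.6 276.4] [-0.01   0.466  0.184  0.049  0.     0.   ]
1.48 [ 62.1 277. ] [-0.01  -1.984  0.123 -0.091  0.     0.   ]
1.34 [ 37.8 274.2] [-0.01  -4.418  0.405 -0.231  0.    -0.   ]
1.2 [ 14. 268.] [-0.01  -6.79   1.023 -0.371  0.     0.   ]
1.06 [ -8.6 258.6] [-0.01  -9.051  1.967 -0.511  0.    -0.   ]
0.92 [-29.7 246.1] [-1.0000e-02 -1.1159e+01  3.2160e+00 -6.5100e-01  0.0000e+00 -0.0000e+00]
0.78 [-48.8 230.8] [-1.0000e-02 -1.3072e+01  4.7480e+00 -7.9100e-01  0.0000e+00 -0.0000e+00]
0.64 [-65.6 212.9] [-1.0000e-02 -1.4753e+01  6.5310e+00 -9.3100e-01  0.0000e+00  0.0000e+00]
0.5 [-79.7 192.9] [-1.0000e-02 -1.6168e+01  8.5320e+00 -1.0710e+00  0.0000e+00  0.0000e+00]
0.36 [-91.  171.1] [-1.000e-02 -1.729e+01  1.071e+01 -1.211e+00  0.000e+00 -0.000e+00]
0.22 [-99. 148.] [-1.0000e-02 -1.8098e+01  1.3024e+01 -1.3510e+00  0.0000e+00 -0.0000e+00]
0.08 [-103.8  124. ] [-1.0000e-02 -1.8574e+01  1.5428e+01 -1.4910e+00  0.0000e+00  0.0000e+00]
```

View pics/wr3.png

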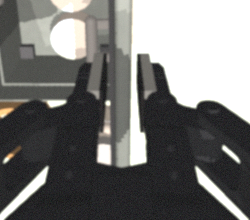

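carry_out([
  [[0,0,0.18,0.02,0,0,207],[0,-0.5,0.15,-0.01,0,0,207],[0,-1.0,0.13,-0.035,0,0,207],[0,-1.5,0.12,-0.063,0,0,207],[0,-2.0,0.12,-0.091,0,0,207],[0,-2.4,0.15,-0.115,0,0,207],[0,-2.8,0.2,-0.14,0,0,207],[0,-3.2,0.25,-0.16,0,0,207],[0,-3.6,0.3,-0.185,0,0,207],[0,-4.0,0.35,-0.21,0,0,207],[0,-4.4,0.4,-0.231,0,0,207],[0,-4.4,0.4,-0.231,0,0,207]],
])

```text
time_s: 4.7
position: [645.6, 30.2, 273.7]
tcp_rot: [0.799, 0.59, 0.068, 0.093]
contact_force: [-0.1, 0.5, 0.3]
opening: 0.188
```

Run:
```python
from h import *
import cv2
applied([0,-4.4,.4,-.231,0,0]);st()
a=env.camera("wrist"); cv2.imwrite("pics/wr4.png",cv2.convertScaleAbs(a,alpha=1.8))
```

```text
t 4.7 pos [645.6  30.2 273.7] cmd [646.7  31.1 274.2] case [ 37.2  -1.  273.7] rotdiff [ 0.001 -0.    -0.   ] F [-0.12  0.45  0.32] M [ 0.01  0.14 -0.02] q [-0.048  0.109  1.635 -0.062  1.175  0.268] op 0.188
```

View pics/wr4.png

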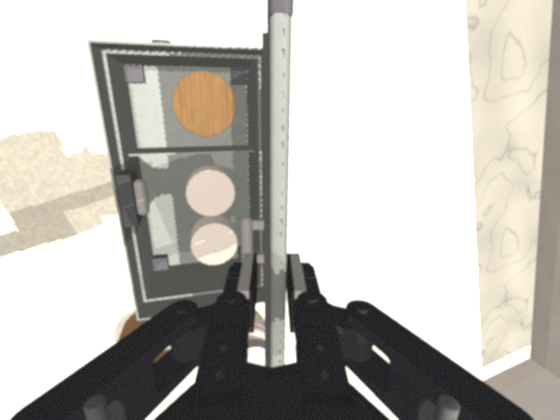

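Run:
```python
from h import *
H=np.array([70,102.])
for a in np.arange(1.34,0.6,-.07):
    d=np.array([-np.cos(a),np.sin(a)]);no=np.array([np.sin(a),np.cos(a)]); v=H+d*175+no*8
    w=W([v[0],0,v[1]]); print(round(a,2),rel(w,toolR(np.pi/2-a)))
```

```text
1.34 [-0.01  -0.019  0.001  0.     0.    -0.   ]
1.27 [-0.01  -1.245 -0.013 -0.07   0.    -0.   ]
1.2 [-0.01  -2.469  0.06  -0.14   0.     0.   ]
1.13 [-0.01  -3.685  0.217 -0.21   0.    -0.   ]
1.06 [-0.01  -4.887  0.46  -0.28   0.    -0.   ]
0.99 [-0.01  -6.068  0.786 -0.35   0.     0.   ]
0.92 [-0.01  -7.225  1.194 -0.42   0.     0.   ]
0.85 [-0.01  -8.349  1.682 -0.49   0.     0.   ]
0.78 [-0.01  -9.437  2.247 -0.56   0.    -0.   ]
0.71 [-1.0000e-02 -1.0483e+01  2.8870e+00 -6.3000e-01  0.0000e+00 -0.0000e+00]
0.64 [-1.0000e-02 -1.1482e+01  3.5980e+00 -7.0000e-01  0.0000e+00  0.0000e+00]
```

carry_out([
  [[0,-0.4,0,-0.023,0,0,207],[0,-0.8,0,-0.046,0,0,207],[0,-1.25,0,-0.07,0,0,207],[0,-1.65,0,-0.093,0,0,207],[0,-2.05,0.03,-0.116,0,0,207],[0,-2.45,0.06,-0.14,0,0,207],[0,-2.85,0.1,-0.163,0,0,207],[0,-3.25,0.15,-0.186,0,0,207],[0,-3.7,0.22,-0.21,0,0,207],[0,-4.1,0.28,-0.233,0,0,207],[0,-4.5,0.36,-0.256,0,0,207],[0,-4.9,0.46,-0.28,0,0,207]],
])

```text
time_s: 5.95
position: [601.5, 43.8, 258.0]
tcp_rot: [0.778, 0.575, 0.151, 0.204]
contact_force: [-0.6, -0.1, -0.5]
opening: 0.192
```

Run:
```python
from h import *
import cv2
applied([0,-4.9,.46,-.28,0,0]);st()
a=env.camera("wrist"); cv2.imwrite("pics/wr5.png",cv2.convertScaleAbs(a,alpha=1.8))
```

```text
t 5.95 pos [601.5  43.8 258. ] cmd [602.1  44.9 258.5] case [ -9.   -1.1 258. ] rotdiff [-0.002  0.    -0.   ] F [-0.63 -0.07 -0.47] M [0.07 0.37 0.07] q [ 0.021 -0.14   1.971 -0.211  0.831  0.425] op 0.192
```

View pics/wr5.png

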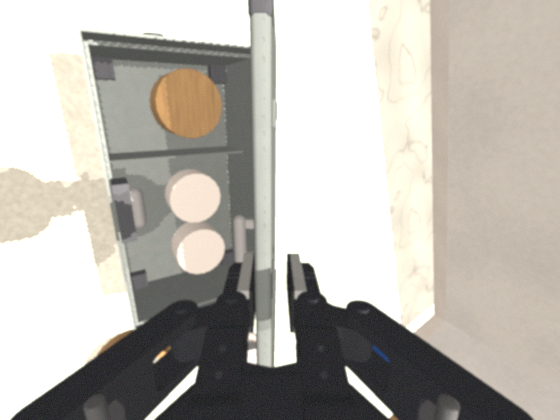

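```bash
cat > fk.py <<'E'
import numpy as np
from scipy.optimize import least_squares
from scipy.spatial.transform import Rotation as R
D=[([-1.23207,.22122,1.52762,0,1.3947,-.12614],[279.98,-558.15,255.2],[.9731,.2303,0,-.001]),
([-0.39,0.084,1.481,0,1.578,-0.094],[568.2,-148.7,363.2],[.804,.595,-.001,0]),
([-.092,.33,1.196,-.001,1.616,.209],[687,15.2,363.7],[.805,.593,-.001,0]),
([-.09,.36,1.315,0,1.466,.209],[688.5,17,278],[.804,.594,0,0]),
([-.048,.109,1.635,-.062,1.175,.268],[645.6,30.2,273.7],[.799,.59,.068,.093]),
([.021,-.14,1.971,-.211,.831,.425],[601.5,43.8,258],[.778,.575,.151,.204])]
E=R.from_euler
def fk(q,P):
    a1,h0,L2,ex,L3,b1,b2,T=P
    r=E('z',q[0]); p=np.array([0,0,h0])+r.apply([a1,b1,0])
    r=r*E('y',q[1]); p=p+r.apply([0,0,L2])
    r=r*E('y',q[2]); p=p+r.apply([ex,0,L3])
    r=r*E('z',q[3])*E('y',q[4]); p=p+r.apply([0,b2,T])
    r=r*E('z',q[5]); return p,r
if __name__=="__main__":
    def res(P): return np.concatenate([fk(q,P)[0]-p for q,p,_ in D])/1.0
    s=least_squares(lambda P:np.r_[res(P),(np.array(P)-P0)*.01],P0:=np.array([0,300,400,0,380,39,39,220.]))
    print(s.x.round(1)); print(res(s.x).reshape(-1,3).round(1))
    for q,p,o in D: print(((fk(q,s.x)[1]).inv()*R.from_quat(o)).as_rotvec().round(3))
    np.save("P.npy",s.x)
E
python3 fk.py
```

```text
[  0.7 310.4 410.7  51.9 547.1  79.6  -0.9 308. ]
[[ 0.1 -0.  -0. ]
 [ 0.1  0.1 -0.2]
 [-0.1  0.1 -0. ]
 [ 0.1 -0.2  0.3]
 [ 0.  -0.1 -0.2]
 [-0.1 -0.1  0. ]]
[-0.     0.     1.571]
[ 1.000e-03 -2.000e-03  1.571e+00]
[1.000e-03 0.000e+00 1.571e+00]
[1.00e-03 0.00e+00 1.57e+00]
[-0.000e+00 -1.000e-03  1.571e+00]
[-1.000e-03  1.000e-03  1.569e+00]
```

```bash
cat > ik.py <<'E'
from fk import *
from h import W,toolR
P=np.load("P.npy")
lo=np.array([-2.98,-.91,.09,-1.24,.2,-2.68])+.02;hi=np.array([2.98,2.08,2.57,4.39,2.65,2.68])-.02
def ik(p,r,q0):
    def f(q):
        pp,rr=fk(q,P); rr=rr*E('z',np.pi/2)
        return np.r_[(pp-p)/10,(rr.inv()*r).as_rotvec()*10]
    s=least_squares(f,np.clip(q0,lo+1e-6,hi-1e-6),bounds=(lo,hi)); return s.x,np.abs(s.fun).max()
E
python3 - <<'E'
from ik import *
q0=np.array([.021,-.14,1.971,-.211,.831,.425]);H=np.array([70,102.])
for m in (0,.2,.4,.6,.8):
  q=q0.copy(); print("mismatch",m)
  for a in np.arange(1.06,0.0,-.1):
    d=np.array([-np.cos(a),np.sin(a)]);no=np.array([np.sin(a),np.cos(a)])
    t=np.pi/2-a
    ti=max(min(t,.51),t-m)
    # tip of inner finger at r=152 on inner face
    tip=H+d*152
    tz=np.array([np.sin(ti),-np.cos(ti)]);ty=np.array([np.cos(ti),np.sin(ti)])
    v=tip-tz*23+ty*8
    q,e=ik(W([v[0],0,v[1]]),toolR(ti),q); print(round(a,2),round(ti,2),v.round(0),q.round(2),round(e,3))
E
```

```text
mismatch 0
1.06 0.51 [ -9. 259.] [ 0.02 -0.14  1.97 -0.21  0.83  0.43] 0.0
0.96 0.61 [-24. 250.] [ 0.05 -0.21  2.08 -0.31  0.71  0.53] 0.0
0.86 0.71 [-38. 240.] [ 0.09 -0.27  2.18 -0.45  0.6   0.68] 0.0
0.76 0.81 [-51. 228.] [ 0.12 -0.3   2.28 -0.67  0.5   0.91] 0.0
0.66 0.91 [-63. 216.] [ 0.16 -0.32  2.37 -1.01  0.43  1.26] 0.0
0.56 1.01 [-74. 202.] [ 0.18 -0.32  2.42 -1.22  0.4   1.48] 0.566
0.46 1.11 [-83. 187.] [ 0.16 -0.34  2.45 -1.22  0.35  1.48] 1.686
0.36 1.21 [-91. 171.] [ 0.14 -0.35  2.49 -1.22  0.3   1.46] 2.812
0.26 1.31 [-97. 155.] [ 0.1  -0.36  2.52 -1.22  0.23  1.44] 3.93
0.16 1.41 [-101.  138.] [ 0.1  -0.34  2.52 -1.22  0.22  1.44] 5.176
0.06 1.51 [-104.  120.] [ 0.11 -0.3   2.52 -1.22  0.22  1.44] 6.459
mismatch 0.2
1.06 0.51 [ -9. 259.] [ 0.02 -0.14  1.97 -0.21  0.84  0.42] 0.0
0.96 0.51 [-21. 250.] [ 0.03 -0.16  2.   -0.22  0.82  0.44] 0.0
0.86 0.51 [-33. 241.] [ 0.04 -0.18  2.04 -0.23  0.81  0.46] 0.0
0.76 0.61 [-47. 230.] [ 0.07 -0.24  2.14 -0.33  0.69  0.57] 0.0
0.66 0.71 [-59. 218.] [ 0.11 -0.29  2.24 -0.5   0.57  0.74] 0.0
0.56 0.81 [-70. 204.] [ 0.15 -0.31  2
[... 1815 characters left out ...]
6 0.51 [ -9. 259.] [ 0.02 -0.14  1.97 -0.21  0.84  0.42] 0.0
0.96 0.51 [-21. 250.] [ 0.03 -0.16  2.   -0.22  0.82  0.44] 0.0
0.86 0.51 [-33. 241.] [ 0.04 -0.18  2.04 -0.23  0.81  0.46] 0.0
0.76 0.51 [-44. 231.] [ 0.05 -0.19  2.07 -0.24  0.79  0.47] 0.0
0.66 0.51 [-54. 219.] [ 0.06 -0.2   2.1  -0.25  0.78  0.49] 0.0
0.56 0.51 [-63. 207.] [ 0.06 -0.21  2.13 -0.26  0.75  0.51] 0.0
0.46 0.51 [-70. 193.] [ 0.07 -0.21  2.16 -0.27  0.73  0.53] 0.0
0.36 0.51 [-77. 180.] [ 0.08 -0.2   2.18 -0.28  0.7   0.55] 0.0
0.26 0.51 [-81. 165.] [ 0.08 -0.19  2.2  -0.3   0.67  0.57] 0.0
0.16 0.61 [-87. 150.] [ 0.11 -0.21  2.28 -0.46  0.54  0.75] 0.0
0.06 0.71 [-91. 134.] [ 0.14 -0.2   2.36 -0.74  0.43  1.04] 0.0
```

```bash
cat > plan.py <<'E'
from ik import *
from h import *
H=np.array([70,102.])
def pose(a,t,g,rt,tipd=23):
    tip=H+np.array([-np.cos(a),np.sin(a)])*rt
    tz=np.array([np.sin(t),-np.cos(t)]);ty=np.array([np.cos(t),np.sin(t)])
    v=tip-tz*tipd+ty*g/2
    return W([v[0],0,v[1]]),toolR(t),v
def sched(a):
    f=np.clip((1.06-a)/1.0,0,1); return .511+f*.21, 16+8*min(1,f*1.5), 152+3*f
def table(al):
    for a in al:
        t,g,rt=sched(a); p,r,v=pose(a,t,g,rt); x=rel(p,r); x[:3]=x[:3].round(2)
        print(round(a,2),v.round(1),x[:4],round(255*(1-g/85)))
E
python3 -c "
from plan import *
table(np.arange(1.06,.62,-.0375))"
```

```text
1.06 [ -8.6 258.6] [-0.01  0.01  0.    0.  ] 207
1.02 [-13.5 255.9] [-0.01  -0.55  -0.    -0.008] 206
0.98 [-18.4 253. ] [-0.01  -1.12   0.01  -0.016] 204
0.95 [-23.2 249.9] [-0.01  -1.68   0.05  -0.024] 203
0.91 [-27.8 246.7] [-0.01  -2.25   0.1   -0.032] 202
0.87 [-32.3 243.2] [-0.01  -2.81   0.18  -0.039] 200
0.83 [-36.7 239.6] [-0.01  -3.37   0.28  -0.047] 199
0.8 [-41.  235.9] [-0.01  -3.92   0.4   -0.055] 198
0.76 [-45.1 232. ] [-0.01  -4.47   0.54  -0.063] 196
0.72 [-49.  227.9] [-0.01  -5.02   0.7   -0.071] 195
0.68 [-52.9 223.7] [-0.01  -5.56   0.88  -0.079] 193
0.65 [-56.5 219.3] [-0.01  -6.09   1.08  -0.087] 192
```

carry_out([
  [[0,-0.55,0,-0.008,0,0,206],[0,-1.1,0,-0.016,0,0,204],[0,-1.7,0.05,-0.024,0,0,203],[0,-2.25,0.1,-0.032,0,0,202],[0,-2.8,0.18,-0.04,0,0,200],[0,-3.35,0.28,-0.047,0,0,199],[0,-3.9,0.4,-0.055,0,0,198],[0,-4.45,0.54,-0.063,0,0,196],[0,-5.0,0.7,-0.071,0,0,195],[0,-5.55,0.88,-0.079,0,0,193],[0,-6.1,1.08,-0.087,0,0,192]],
])

```text
time_s: 7.1
position: [555.7, 57.8, 218.6]
tcp_rot: [0.769, 0.568, 0.175, 0.237]
contact_force: [-1.0, -0.2, -2.3]
opening: 0.243
```

Run:
```python
from plan import *
import cv2
applied([0,-6.1,1.08,-.087,0,0]);st()
a=env.camera("wrist"); cv2.imwrite("pics/wr6.png",cv2.convertScaleAbs(a,alpha=1.8))
cv2.imwrite("pics/sc6.png",cv2.convertScaleAbs(cv2.resize(env.camera("scene")[100:300,160:420],(780,600)),alpha=1.8))
table(np.arange(.6475,.2,-.0375))
```

```text
t 7.1 pos [555.7  57.8 218.6] cmd [556.3  59.  219.3] case [-56.9  -1.2 218.6] rotdiff [-0. -0. -0.] F [-1.04 -0.22 -2.27] M [ 0.14  0.46 -0.04] q [ 0.078 -0.246  2.165 -0.334  0.684  0.578] op 0.243
0.65 [-56.5 219.3] [-0.01  0.01  0.    0.  ] 192
0.61 [-60.  214.9] [-0.01  -0.53   0.18  -0.008] 191
0.57 [-63.3 210.2] [-0.01  -1.06   0.37  -0.015] 189
0.54 [-66.4 205.5] [-0.01  -1.59   0.59  -0.023] 188
0.5 [-69.4 200.6] [-0.01  -2.1    0.82  -0.031] 187
0.46 [-72.2 195.7] [-0.01  -2.61   1.08  -0.039] 185
0.42 [-74.8 190.6] [-0.01  -3.11   1.35  -0.047] 184
0.39 [-77.2 185.4] [-0.01  -3.61   1.64  -0.055] 183
0.35 [-79.6 180. ] [-0.01  -4.11   1.96  -0.063] 183
0.31 [-81.7 174.5] [-0.01  -4.59   2.28  -0.071] 183
0.27 [-83.7 169. ] [-0.01  -5.07   2.63  -0.078] 183
0.24 [-85.5 163.4] [-0.01  -5.53   3.    -0.086] 183
```

View pics/wr6.png

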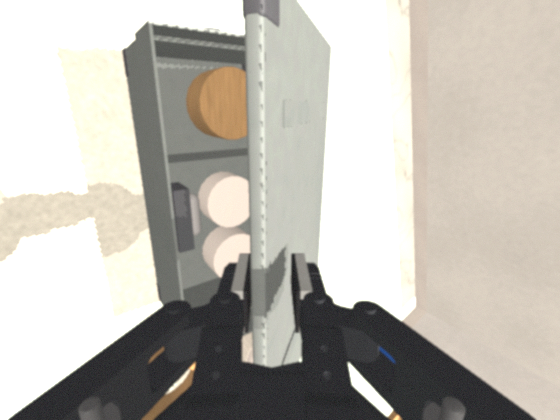

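View pics/sc6.png

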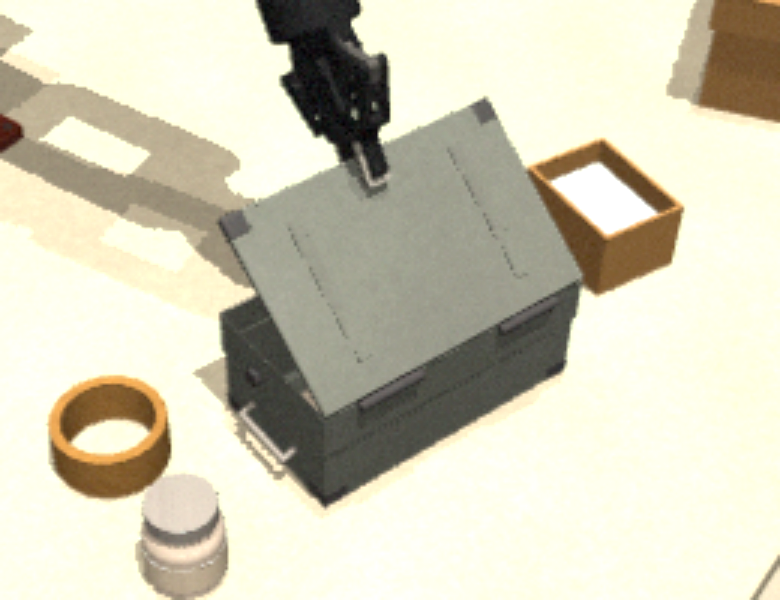

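carry_out([
  [[0,-0.5,0.18,-0.008,0,0,191],[0,-1.05,0.37,-0.015,0,0,189],[0,-1.6,0.59,-0.023,0,0,188],[0,-2.1,0.82,-0.031,0,0,187],[0,-2.6,1.08,-0.039,0,0,185],[0,-3.1,1.35,-0.047,0,0,184],[0,-3.6,1.64,-0.055,0,0,183],[0,-4.1,1.96,-0.063,0,0,183],[0,-4.6,2.28,-0.071,0,0,183],[0,-5.05,2.63,-0.078,0,0,183],[0,-5.5,3.0,-0.086,0,0,183],[0,-5.5,3.0,-0.086,0,0,183]],
])

```text
time_s: 8.4
position: [527.6, 66.3, 161.5]
tcp_rot: [0.758, 0.56, 0.198, 0.269]
contact_force: [-1.2, 1.1, -4.8]
opening: 0.282
```

Run:
```python
from plan import *
import cv2
applied([0,-5.5,3.0,-.086,0,0]);st()
a=env.camera("wrist"); cv2.imwrite("pics/wr7.png",cv2.convertScaleAbs(a,alpha=1.8))
cv2.imwrite("pics/sc7.png",cv2.convertScaleAbs(cv2.resize(env.camera("scene")[100:300,160:420],(780,600)),alpha=1.8))
table(np.arange(.235,-.1,-.025))
```

```text
t 8.4 pos [527.6  66.3 161.5] cmd [529.   67.4 163.5] case [-86.2  -1.3 161.5] rotdiff [ 0.002 -0.    -0.001] F [-1.22  1.13 -4.83] M [0.36 0.86 0.06] q [ 0.13  -0.247  2.318 -0.574  0.504  0.855] op 0.282
0.24 [-85.5 163.4] [-0.01 -0.03 -0.   -0.  ] 183
0.21 [-86.5 159.6] [-0.01  -0.35   0.22  -0.006] 183
0.18 [-87.5 155.8] [-0.01  -0.67   0.46  -0.011] 183
0.16 [-88.4 152. ] [-0.01  -0.98   0.7   -0.016] 183
0.14 [-89.1 148.1] [-0.01  -1.28   0.94  -0.021] 183
0.11 [-89.8 144.3] [-0.01  -1.58   1.2   -0.027] 183
0.09 [-90.4 140.4] [-0.01  -1.87   1.46  -0.032] 183
0.06 [-90.9 136.5] [-0.01  -2.15   1.74  -0.037] 183
0.04 [-91.1 132.6] [-0.01  -2.41   2.02  -0.037] 183
0.01 [-91.2 128.7] [-0.01  -2.66   2.32  -0.037] 183
-0.01 [-91.2 124.9] [-0.01  -2.9    2.62  -0.037] 183
-0.04 [-91. 121.] [-0.01  -3.14   2.93  -0.037] 183
-0.06 [-90.8 117.1] [-0.01  -3.37   3.24  -0.037] 183
-0.09 [-90.5 113.3] [-0.01  -3.59   3.56  -0.037] 183
```

View pics/wr7.png

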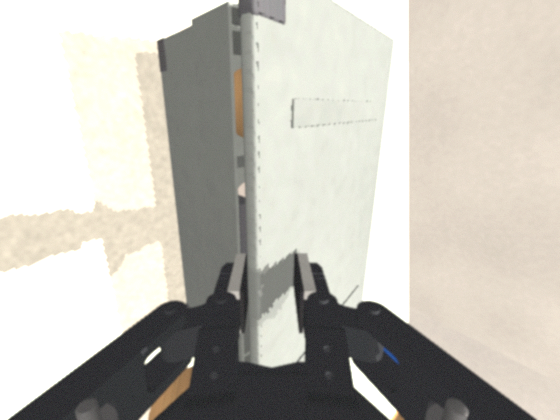

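View pics/sc7.png

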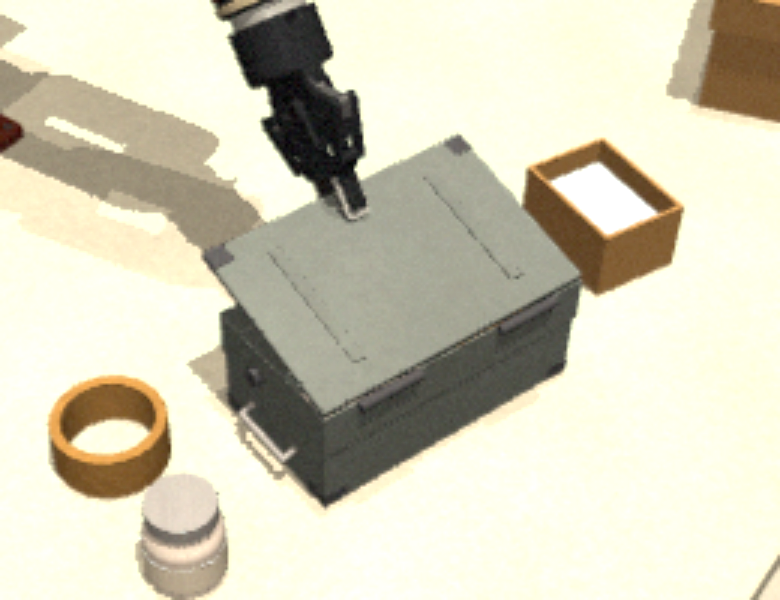

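carry_out([
  [[0,-0.25,0.15,-0.004,0,0,183],[0,-0.5,0.34,-0.008,0,0,183],[0,-0.75,0.52,-0.012,0,0,183],[0,-1.0,0.7,-0.016,0,0,183],[0,-1.2,0.88,-0.02,0,0,183],[0,-1.45,1.07,-0.024,0,0,183],[0,-1.6,1.2,-0.027,0,0,183],[0,-1.6,1.2,-0.027,0,0,183]],
])

```text
time_s: 9.3
position: [523.5, 67.7, 143.8]
tcp_rot: [0.754, 0.557, 0.206, 0.28]
contact_force: [-17.0, 4.3, 5.2]
opening: 0.282
```

Run:
```python
from plan import *
applied([0,-1.6,1.2,-.027,0,0]);st()
table(np.arange(.11,-.1,-.02))
```

```text
t 9.3 pos [523.5  67.7 143.8] cmd [524.4  68.8 144.1] case [-90.6  -1.3 143.8] rotdiff [ 0.    -0.001 -0.   ] F [-16.98   4.27   5.2 ] M [-0.01  0.66 -0.29] q [ 0.143 -0.223  2.352 -0.702  0.448  0.996] op 0.282
0.11 [-89.8 144.3] [-0.01  0.02  0.    0.  ] 183
0.09 [-90.3 141.2] [-0.01  -0.21   0.21  -0.004] 183
0.07 [-90.7 138. ] [-0.01  -0.45   0.42  -0.008] 183
0.05 [-91.  134.9] [-0.01 -0.67  0.63 -0.01] 183
0.03 [-91.1 131.8] [-0.01 -0.88  0.86 -0.01] 183
0.01 [-91.2 128.7] [-0.01 -1.09  1.09 -0.01] 183
-0.01 [-91.2 125.6] [-0.01 -1.29  1.32 -0.01] 183
-0.03 [-91.1 122.5] [-0.01 -1.49  1.56 -0.01] 183
-0.05 [-91.  119.5] [-0.01 -1.68  1.81 -0.01] 183
-0.07 [-90.8 116.4] [-0.01 -1.87  2.05 -0.01] 183
-0.09 [-90.5 113.3] [-0.01 -2.05  2.3  -0.01] 183
```

carry_out([
  [[0,0.1,-0.1,0,0,0,177],[0,0.2,-0.2,0,0,0,171],[0,0.3,-0.3,0,0,0,165],[0,0.4,-0.4,0,0,0,159],[0,0.5,-0.5,0,0,0,153],[0,0.6,-0.6,0,0,0,147],[0,0.7,-0.7,0,0,0,141],[0,0.8,-0.8,0,0,0,135],[0,0.8,-0.8,0,0,0,135]],
])

```text
time_s: 10.2
position: [525.0, 67.3, 155.3]
tcp_rot: [0.754, 0.557, 0.207, 0.28]
contact_force: [-2.8, 0.7, -3.6]
opening: 0.469
```

Run:
```python
from plan import *
import cv2
applied([0,.8,-.8,0,0,0]);st()
a=env.camera("wrist"); cv2.imwrite("pics/wr8.png",cv2.convertScaleAbs(a,alpha=1.8))
cv2.imwrite("pics/sc8.png",cv2.convertScaleAbs(cv2.resize(env.camera("scene")[100:300,160:420],(780,600)),alpha=1.8))
```

```text
t 10.2 pos [525.   67.3 155.3] cmd [525.2  68.6 155.4] case [-89.   -1.2 155.3] rotdiff [-0. -0.  0.] F [-2.75  0.74 -3.63] M [0.25 0.88 0.01] q [ 0.141 -0.245  2.344 -0.662  0.47   0.95 ] op 0.469
```

View pics/wr8.png

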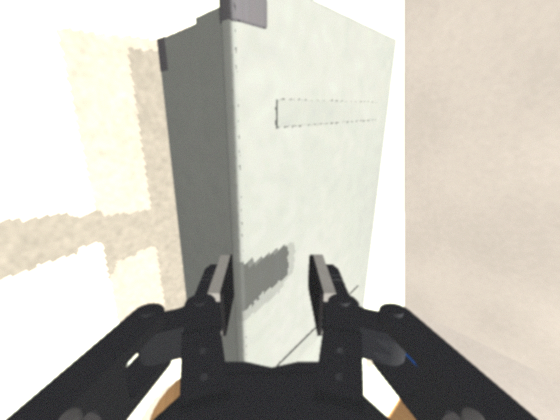

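View pics/sc8.png

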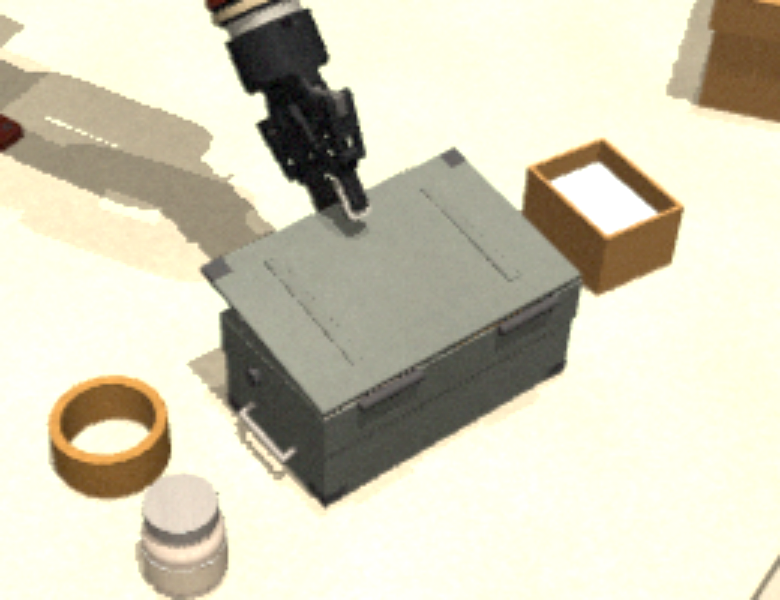

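carry_out([
  [[0,-0.13,0.15,0,0,0,135],[0,-0.26,0.3,0,0,0,135],[0,-0.39,0.46,0,0,0,135],[0,-0.52,0.61,0,0,0,135],[0,-0.65,0.76,0,0,0,135],[0,-0.78,0.91,0,0,0,135],[0,-0.78,0.91,0,0,0,135],[0,-0.78,0.91,0,0,0,135]],
])

```text
time_s: 11.1
position: [524.6, 67.5, 142.6]
tcp_rot: [0.754, 0.557, 0.206, 0.28]
contact_force: [-4.0, 2.0, -3.5]
opening: 0.467
```

Run:
```python
from plan import *
applied([0,-.78,.91,0,0,0]);st()
```

```text
t 11.1 pos [524.6  67.5 142.6] cmd [525.2  68.6 143.4] case [-89.5  -1.1 142.6] rotdiff [ 0.001  0.    -0.   ] F [-4.    1.98 -3.51] M [0.42 1.2  0.08] q [ 0.142 -0.218  2.35  -0.704  0.444  0.997] op 0.467
```

carry_out([
  [[0,-0.1,0.11,0,0,0,135],[0,-0.2,0.23,0,0,0,135],[0,-0.26,0.3,0,0,0,135],[0,-0.26,0.3,0,0,0,135],[0,-0.26,0.3,0,0,0,135]],
])

```text
time_s: 11.6
position: [525.8, 67.4, 140.1]
tcp_rot: [0.754, 0.557, 0.207, 0.28]
contact_force: [-0.8, -0.6, -0.9]
opening: 0.47
```

carry_out([
  [[0,-0.1,0.11,0,0,0,135],[0,-0.2,0.23,0,0,0,135],[0,-0.2,0.23,0,0,0,135],[0,-0.2,0.23,0,0,0,135]],
])

```text
time_s: 12.0
position: [524.9, 67.3, 136.0]
tcp_rot: [0.754, 0.557, 0.207, 0.28]
contact_force: [0.2, 0.5, 0.5]
opening: 0.474
```

Run:
```python
from plan import *
import cv2
applied([0,-.26,.3,0,0,0]);applied([0,-.2,.23,0,0,0]);st()
a=env.camera("wrist"); cv2.imwrite("pics/wr9.png",cv2.convertScaleAbs(a,alpha=1.8))
cv2.imwrite("pics/sc9.png",cv2.convertScaleAbs(cv2.resize(env.camera("scene")[100:300,160:420],(780,600)),alpha=1.8))
```

```text
t 12.0 pos [524.9  67.3 136. ] cmd [525.2  68.6 136.4] case [-89.1  -1.2 136. ] rotdiff [ 0. -0. -0.] F [0.17 0.47 0.5 ] M [ 0.13  0.31 -0.01] q [ 0.141 -0.201  2.353 -0.732  0.43   1.027] op 0.474
```

View pics/wr9.png

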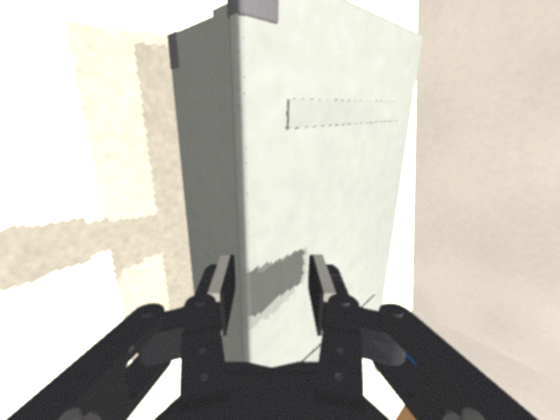

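View pics/sc9.png

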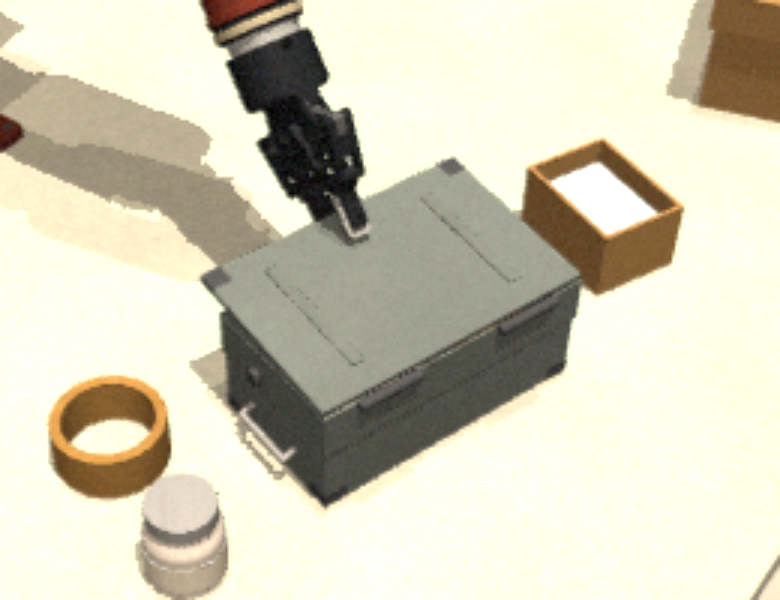

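carry_out([
  [[0,-0.05,-1,0,0,0,135],[0,-0.05,-3,0,0,0,135],[0,-0.05,-6,0,0,0,135],[0,-0.05,-9,0,0,0,135],[0,-0.05,-9,0,0,0,135],[0,-0.05,-9,0,0,0,255]],
])

```text
time_s: 12.7
position: [468.9, 85.1, 204.9]
tcp_rot: [0.754, 0.557, 0.208, 0.28]
contact_force: [0.6, -0.0, -0.5]
opening: 0.319
```

Run:
```python
from plan import *
applied([0,-.05,-9,0,0,0]);st()
print(rel(W([-85,1,185]),toolR(0)), ik(W([-85,0,185]),toolR(0),np.array([.14,-.2,2.35,-.7,.43,1.])))
```

```text
t 12.7 pos [468.9  85.1 204.9] cmd [468.7  86.  204.3] case [-147.8   -0.7  204.9] rotdiff [-0.002  0.001  0.   ] F [ 0.55 -0.03 -0.5 ] M [0.07 0.32 0.  ] q [ 0.226 -0.499  2.414 -0.561  0.662  0.873] op 0.319
[0.09  3.538 5.59  0.711 0.    0.   ] (array([-2.16238472e-02,  6.46376489e-02,  1.83801525e+00,  2.89007259e-18,
        1.23893976e+00,  2.77376153e-01]), np.float64(1.1368683772161604e-14))
```

carry_out([
  [[0,0,0,0.14,0,0,255],[0,0.5,0,0.28,0,0,255],[0,1,1,0.42,0,0,255],[0,2,3,0.56,0,0,255],[0.1,3.54,5.6,0.711,0,0,255],[0.1,3.54,5.6,0.711,0,0,255],[0.1,3.54,5.6,0.711,0,0,255],[0.1,3.54,5.6,0.711,0,0,255]],
])

```text
time_s: 13.5
position: [528.6, 66.8, 183.7]
tcp_rot: [0.805, 0.594, -0.001, -0.0]
contact_force: [-0.2, 0.5, -0.6]
opening: 0.0
```

Run:
```python
from plan import *
import cv2
applied([.1,3.54,5.6,.711,0,0]);st()
a=env.camera("wrist"); cv2.imwrite("pics/wr10.png",cv2.convertScaleAbs(a,alpha=1.8))
cv2.imwrite("pics/sc10.png",cv2.convertScaleAbs(cv2.resize(env.camera("scene")[100:300,160:420],(780,600)),alpha=1.8))
```

```text
t 13.5 pos [528.6  66.8 183.7] cmd [529.6  68.3 184.9] case [-85.5  -0.6 183.7] rotdiff [ 0.001 -0.001  0.001] F [-0.18  0.46 -0.59] M [-0.02  0.03 -0.01] q [-2.200e-02  6.600e-02  1.839e+00 -1.000e-03  1.237e+00  2.780e-01] op 0.0
```

View pics/wr10.png

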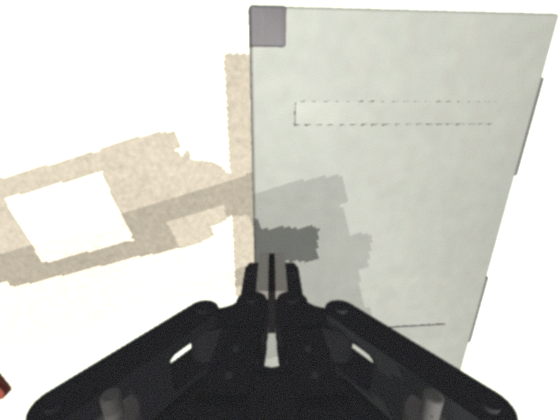

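View pics/sc10.png

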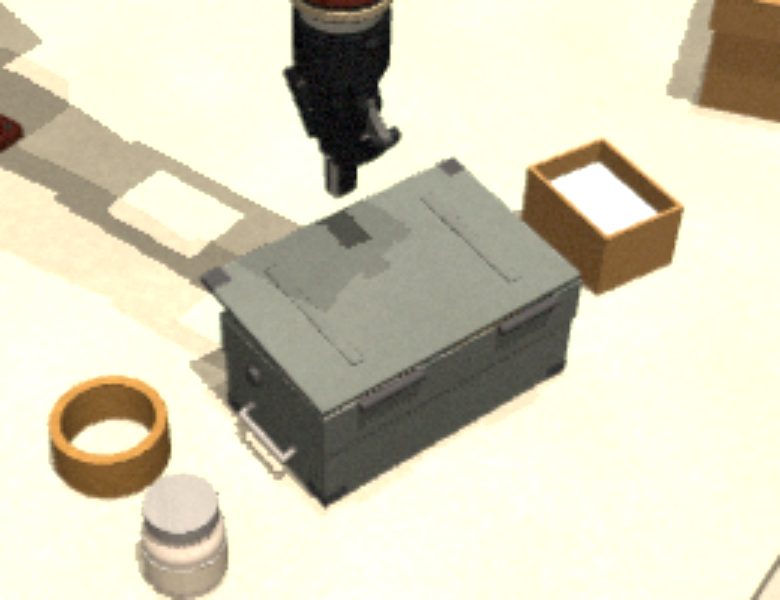

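carry_out([
  [[0,0.3,1,0,0,0,255],[0,0.3,2,0,0,0,255],[0,0.3,2.8,0,0,0,255],[0,0.3,3.1,0,0,0,255],[0,0.3,3.1,0,0,0,255],[0,0.3,3.1,0,0,0,255]],
])

```text
time_s: 14.2
position: [532.3, 66.2, 153.7]
tcp_rot: [0.805, 0.594, 0.0, 0.0]
contact_force: [0.7, -0.3, -0.8]
opening: 0.003
```

carry_out([
  [[0,0,0.1,0,0,0,255],[0,0,0.2,0,0,0,255],[0,0,0.2,0,0,0,255]],
])

```text
time_s: 14.5
position: [532.6, 66.1, 152.1]
tcp_rot: [0.805, 0.594, 0.0, 0.0]
contact_force: [-0.2, 0.4, 2.1]
opening: -0.001
```

carry_out([
  [[0,0,0.1,0,0,0,255],[0,0,0.2,0,0,0,255],[0,0,0.2,0,0,0,255]],
])

```text
time_s: 14.8
position: [532.5, 66.2, 150.5]
tcp_rot: [0.805, 0.594, 0.0, 0.0]
contact_force: [-3.2, 0.4, 5.2]
opening: -0.001
```

carry_out([
  [[0,0,0.1,0,0,0,255],[0,0,0.2,0,0,0,255],[0,0,0.2,0,0,0,255]],
])

```text
time_s: 15.1
position: [532.3, 66.2, 148.7]
tcp_rot: [0.804, 0.594, 0.0, 0.0]
contact_force: [-3.1, 0.7, 7.5]
opening: 0.002
```

carry_out([
  [[0,0,0.1,0,0,0,255],[0,0,0.2,0,0,0,255]],
])

```text
time_s: 15.3
position: [532.2, 66.3, 146.7]
tcp_rot: [0.804, 0.594, -0.0, -0.0]
contact_force: [-3.7, 0.4, 7.4]
opening: 0.001
```

carry_out([
  [[0,0,0.1,0,0,0,255],[0,0,0.2,0,0,0,255]],
])

```text
time_s: 15.5
position: [532.0, 66.3, 144.1]
tcp_rot: [0.805, 0.594, -0.0, -0.0]
contact_force: [-1.9, 0.5, 4.2]
opening: 0.002
```

carry_out([
  [[0,0,0.1,0,0,0,255],[0,0,0.1,0,0,0,255]],
])

```text
time_s: 15.7
position: [532.2, 66.2, 142.4]
tcp_rot: [0.805, 0.594, -0.0, -0.0]
contact_force: [-0.1, 0.4, -0.1]
opening: 0.001
```

carry_out([
  [[0,0,0.1,0,0,0,255],[0,0,0.1,0,0,0,255]],
])

```text
time_s: 15.9
position: [532.1, 66.1, 141.3]
tcp_rot: [0.805, 0.594, -0.0, -0.0]
contact_force: [-0.5, 1.2, 0.4]
opening: 0.003
```

carry_out([
  [[0,0,0.1,0,0,0,255],[0,0,0.1,0,0,0,255]],
])

```text
time_s: 16.1
position: [532.1, 66.1, 140.4]
tcp_rot: [0.805, 0.594, -0.0, -0.0]
contact_force: [-0.5, 0.0, 0.4]
opening: 0.003
```

carry_out([
  [[0,0,0.1,0,0,0,255],[0,0,0.1,0,0,0,255]],
])

```text
time_s: 16.3
position: [532.3, 66.1, 140.1]
tcp_rot: [0.805, 0.594, 0.0, 0.0]
contact_force: [-3.0, -0.1, 3.3]
opening: 0.0
```

carry_out([
  [[0,0,0.1,0,0,0,255],[0,0,0.1,0,0,0,255]],
])

```text
time_s: 16.5
position: [532.4, 66.1, 140.0]
tcp_rot: [0.804, 0.594, 0.0, 0.0]
contact_force: [-5.9, -0.3, 10.8]
opening: -0.001
```

carry_out([
  [[0,0,0.03,0,0,0,255],[0,0,0.03,0,0,0,255],[0,0,0.03,0,0,0,255]],
])

```text
time_s: 16.8
position: [532.4, 66.1, 140.1]
tcp_rot: [0.804, 0.594, 0.0, 0.0]
contact_force: [-6.6, -0.3, 12.1]
opening: -0.002
```

carry_out([
  [[0,0,-0.2,0,0,0,255],[0,0,-0.5,0,0,0,255],[0,0,-2,0,0,0,255],[0,0,-5,0,0,0,255],[0,0,-9,0,0,0,255],[0,0,-12,0,0,0,255],[0,0,-12,0,0,0,255],[0,0,-12,0,0,0,255]],
])

```text
time_s: 17.6
position: [532.8, 66.2, 260.0]
tcp_rot: [0.805, 0.594, 0.001, 0.001]
contact_force: [0.2, 0.2, -0.1]
opening: -0.001
```

Run:
```python
from h import *
import cv2
a=env.camera("wrist"); cv2.imwrite("pics/wr11.png",cv2.convertScaleAbs(a,alpha=1.8))
cv2.imwrite("pics/sc11.png",cv2.convertScaleAbs(cv2.resize(env.camera("scene")[100:300,160:420],(780,600)),alpha=1.8))
cv2.imwrite("pics/top11.png",env.camera("top"))
```

```text
(no output)
```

View pics/sc11.png

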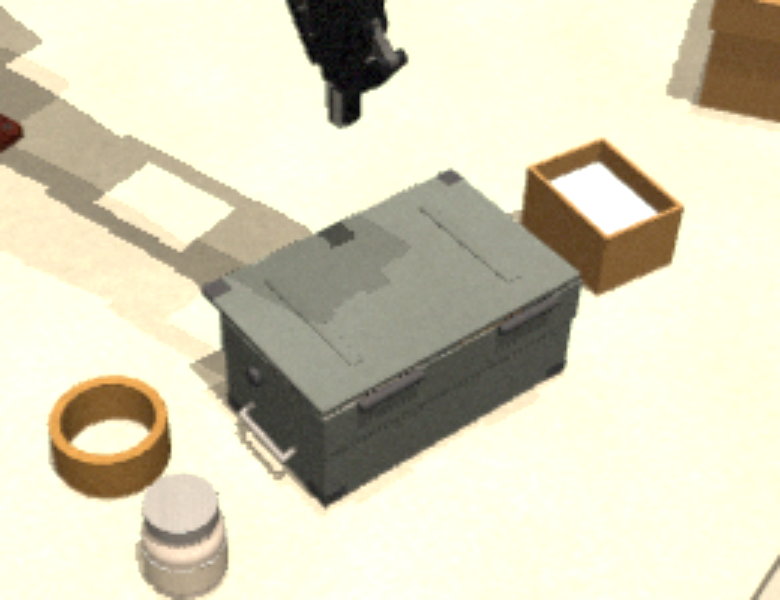

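View pics/top11.png

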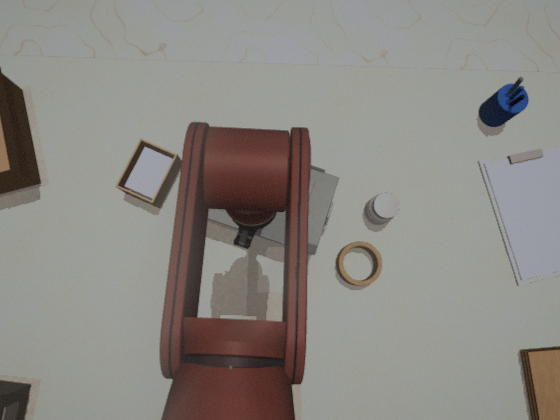

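Run:
```python
from h import *
s=env.observe(); print(s["time_s"],s["contact_force"],abs(s["qvel"]).max())
print(env.job_done())
```

```text
17.75 [-1.49265573  0.30164714  1.12318534] 0.0063472508420635895
the job is handed in; nothing more can be done
None
```

The case is shut and the job was handed in at 17.8 s. I straddled the lid's top edge with the fingers, brought it forward and kept a finger under it all the way down until it rested on the nose. I then drew the fingers out and pressed the middle near the lip with the jaws shut.

- **Catch:** the press force rose to about 7.5 N, fell to 0, then climbed to about 12 N with the height no longer changing. That puts the lid home at a rim height of about 107 mm. After lifting off, the scene picture shows the lid flat with no gap. I inferred the click from the force and did not touch the lid again to test that the catch holds.
- **Bystanders:** the carton, tape roll and jar look unmoved in the last two pictures.
- **Jam on the way down:** near 0.18 rad I had the tilt mismatch backwards and the plate wedged between the fingers, with about 18 N at the wrist. I opened the jaws with the supporting finger held in place, and the force dropped back to about 5 N, the lid's weight.
- **Disagreement:** the cameras put the rim at about 102 mm, against 107 mm by touch. I went by touch for the press.

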